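# Find the snap lid that fits the washed canister

## Task

Close the canister that stands nearer to the robot with the one of the three look-alike white lids that fits its rim: try them on, and press the right one down until it has snapped fully home all round. Lay any lid that does not fit back flat on the table, knob up, and leave the closed canister standing upright about where it stood. The farther canister is still drying: leave it open, and do not disturb it, the bottle or the steel mug.

Things in the scene. Friction and masses are not known exactly. Their poses are not given: they have to be found in the camera images.
- canister_p: one of two alike open round white plastic canisters, loose, about 0.4 kg, upright. 110 mm tall, 110 to 116 mm across the rim (the two differ by about 6 mm, which is larger is not told; each has its own lid), rim wall 5 mm. Six springy snap lugs stand out 3 mm just below the rim edge. Origin: centre of the underside, z up. Yaw does not matter
- canister_q: the other canister, same description as canister_p. At the start one canister stands near the robot (x below 0.55 m): this is the one to close; the other stands farther out (x above 0.65 m) and stays open. Either body can be the near one
- lid_u: one of three alike round white snap lids, 121 to 134 mm across in steps of 6 mm, 0.09 kg, loose, knob up on the table. Origin: centre of the underside, z up. Round centring plug from 0 to 18 mm (lowest 5 mm tapered: 3 mm off-centre still enters), skirt outside it down to 7.5 mm, flange at 18 to 23 mm, round knob in the middle 28 mm in diameter, from 22 to 52 mm
- lid_v: one of the three lids, same shape and heights as lid_u. Of the three, one fits one canister, one fits the other and one fits neither: not told which. Fully home, the flange rests on the rim and the lid's origin is 92 mm above the canister's origin. Pressing it home straight down takes about 10 to 20 N; it snaps over the last few mm and stays
- lid_w: one of the three lids, same shape and heights as lid_u. A lid too large or too small for the canister stays 8 mm or more too high even when pressed with 25 N, does not snap, and lifts off again freely
- bottle: bystander: a yellow plastic detergent bottle with a black cap, 194 mm tall, 82 mm across; origin at the centre of its underside
- mug: bystander: a steel mug, 86 mm across, 100 mm tall, with a side handle; origin at the centre of its underside

How it is judged (in metres and radians):
At the end, for the whole second after the job is handed in: One lid is snapped home on the near canister: its origin 88 to 94 mm above the canister's, within 4 mm of its axis and 0.035 rad of level with it. The canister stands upright (0.05 rad), within 50 mm of its start. The other two lids lie on the table, knob up (origin under 8 mm, tilt under 0.1 rad) (((world x of canister_p below 0.6 m and distance of canister_p from where it was at the start of the episode below 0.05 m and angle between canister_p's own z axis and vertical below 0.05 rad and ((z of lid_u in the frame of canister_p between 0.088 and 0.094 m and horizontal distance between lid_u and canister_p below 0.004 m and angle between the z axis of lid_u and the z axis of canister_p, either way round below 0.035 rad and angle between each of lid_u, lid_v, lid_w's own z axis and vertical below 0.1 rad and height (world z) of each of lid_v, lid_w below 0.008 m) or (z of lid_v in the frame of canister_p between 0.088 and 0.094 m and horizontal distance between lid_v and canister_p below 0.004 m and angle between the z axis of lid_v and the z axis of canister_p, either way round below 0.035 rad and angle between each of lid_v, lid_u, lid_w's own z axis and vertical below 0.1 rad and height (world z) of each of lid_u, lid_w below 0.008 m) or (z of lid_w in the frame of canister_p between 0.088 and 0.094 m and horizontal distance between lid_w and canister_p below 0.004 m and angle between the z axis of lid_w and the z axis of canister_p, either way round below 0.035 rad and angle between each of lid_w, lid_u, lid_v's own z axis and vertical below 0.1 rad and height (world z) of each of lid_u, lid_v below 0.008 m))) or (world x of canister_q below 0.6 m and distance of canister_q from where it was at the start of the episode below 0.05 m and angle between canister_q's own z axis and vertical below 0.05 rad and ((z of lid_u in the frame of canister_q between 0.088 and 0.094 m and horizontal distance between lid_u and canister_q below 0.004 m and angle between the z axis of lid_u and the z axis of canister_q, either way round below 0.035 rad and angle between each of lid_u, lid_v, lid_w's own z axis and vertical below 0.1 rad and height (world z) of each of lid_v, lid_w below 0.008 m) or (z of lid_v in the frame of canister_q between 0.088 and 0.094 m and horizontal distance between lid_v and canister_q below 0.004 m and angle between the z axis of lid_v and the z axis of canister_q, either way round below 0.035 rad and angle between each of lid_v, lid_u, lid_w's own z axis and vertical below 0.1 rad and height (world z) of each of lid_u, lid_w below 0.008 m) or (z of lid_w in the frame of canister_q between 0.088 and 0.094 m and horizontal distance between lid_w and canister_q below 0.004 m and angle between the z axis of lid_w and the z axis of canister_q, either way round below 0.035 rad and angle between each of lid_w, lid_u, lid_v's own z axis and vertical below 0.1 rad and height (world z) of each of lid_u, lid_v below 0.008 m))))); the robot touches nothing.
It fails at once if the farther canister is moved by more than 40 mm or tipped ((world x of canister_p above 0.62 m and (distance of canister_p from where it was at the start of the episode above 0.04 m or angle between canister_p's own z axis and vertical above 0.2 rad)) or (world x of canister_q above 0.62 m and (distance of canister_q from where it was at the start of the episode above 0.04 m or angle between canister_q's own z axis and vertical above 0.2 rad))).
It fails at once if the bottle or the steel mug is moved by more than 40 mm or tipped (distance of any of bottle, mug from where it was at the start of the episode above 0.04 m or angle between any of bottle, mug's own z axis and vertical above 0.3 rad).
It also fails if it takes over 72 s, if anything falls off the work surface, if the arm or the gripper's body presses on something with over 40 N, if the wrist force passes 120 N, or if a joint passes its speed limit or range.

## Robot

A 6-joint arm with a two-finger parallel gripper is mounted at the origin on the work surface. World frame = base frame: x ahead of the robot, y to its left, z up, the work surface at z = 0. Lengths are in m, angles in degrees, forces in N, time in s.
With the tool pointing down it reaches from about 0.35 to 0.875 m from the base axis. Payload 4.2 kg.
Tool frame: the origin (TCP) lies midway between the tips of the shut fingers; the grasp point (between the pads) lies r.grasp_offset behind it (r.grasp_offset is the distance from the TCP to the grasp point, in m); z points along the fingers, y is the direction in which the jaws open and shut (so a half turn about z gives the same grasp; the last joint's range is limited). The gripper opens to 87 mm and grips with 3 to 60 N. Pads are 19 mm wide; open, the fingers measure 117 mm over their backs; the gripper's body (75 mm by 190 mm) begins 51 mm behind the grasp point.
Start: joints at [79.16, 22.042, 0.453, 0, -68.411, -14.817], TCP at [0.271, 0.563, 0.223] pointing down, gripper open.
Joint ranges: [-179.83, 179.83], [-69.29, 118.12], [-61.27, 80.66], [-181.25, 117.63], [-171.15, -9.14], [-177.46, 177.46]. Speed limits (degrees/s): [159.86, 159.86, 180, 180, 180, 180].

## Interface

Orientations are given as a 3x3 rotation matrix whose columns are the frame's x, y, z axes.
In Python, from station import sense, optics, r gives the robot as it stands. The module is installed in compiled form; this text tells all that it offers.
- The arm moves only by the tool servo_tool, never from a script. Its argument "deltas" is a list of rows, each an object with "slide": the shift along the tool's x, y, z in units of 25 mm (1.0 is 25 mm), a list of three; "spin": the turn about the tool's z in units of 8 degrees (1.0 is 8 degrees). A call has 1 to 10 rows; each row shifts and turns the pose as measured when the row begins, along the tool's axes as they then stand; what a row does not reach is not made up. A row lasts 1/10 s, in which the tool goes at most 50 mm and 8.59 degrees, less where a joint would pass 70% of its speed; a pose out of reach is approached as far as the arm can. A call is refused whole if a number of a shift passes 1 or a number of a turn 1, either way. A call with a gripper value outside its range is refused whole. "gripper" is the closure in counts, from 0 (fully open) to 255 (shut), set as the call begins (left out, the last holds). The fingers move at their own pace and stop on an object; the grip force is fixed at half the most. Time passes only in rows, so rows that do not move let the fingers close. It gives the time, the measured TCP pose, the force and the opening at its end, in the units of the state.
- sense(): the state, without advancing time (a new reading comes with each control period).
- optics.capture(name): name is "scene" or "side" or "wrist"; returns a dict with "frame" (420x560x3 uint8, red, green, blue), "camera_matrix" (3x3 intrinsics, pixels), "k1" (the pictures are not rectified: a ray, as slopes to the right and down, at radius r is drawn at 1 + k1 r^2 times it, then the intrinsics apply), "eye" and "rotation" of the camera in the world. Camera axes: x right, y down, z forward; pixel columns grow to the right and rows downward; lengths in m; the calibration is good to about 2 mm. A picture is of the moment at which its call begins. There is no depth.
- r.finish_job(): hands the job in, once; it reports no verdict.
The state is a dict: "time_s": time; "joints": joint angles; "joint_velocities": joint speeds; "effort": joint torques, N m; "tcp_pos": TCP position; "ee_rot": TCP orientation; "wrist_force": force on the tool from outside, world axes, zero at the start; "moment": the same for the moment, N m; "gripper_width": opening from 0.0 (shut) to 1.0 (fully open).
Only numpy, scipy, OpenCV 4.12 (cv2) and the standard library are available. Lean on these libraries where they do the work, as an engineer would, in place of code of your own. Each camera call takes 0.05 s, during which the arm holds its last target.

## Working session

There is one attempt and no reset: what is moved stays moved. The work goes in short steps, Python scripts to look and compute and a tool call to move; the robot and the scene stay as the last step left them, time stands still between calls to the robot, and variables do not carry over. Pictures are saved under pics/ and viewed, and the job is handed in when it is done.

Besides the shell and the picture viewer there is one more tool, called after "Call:" as name(argument=value, ...), one argument or row to a line, values as JSON. servo_tool: Moves the arm, as the interface text tells. Its arguments: {"type":"object","properties":{"deltas":{"type":"array"},"gripper":{"type":"number"}},"required":["deltas"]}

```bash
mkdir -p pics; cat > h.py <<'E'
from station import sense, optics, r
import numpy as np, cv2
def shot(n,tag):
    d=optics.capture(n); cv2.imwrite(f'pics/{tag}.png',d['frame'][:,:,::-1]); np.savez(f'pics/{tag}.npz',**d); return d
def load(tag): return dict(np.load(f'pics/{tag}.npz'))
def ray(d,u,v):
    K=np.array(d['camera_matrix']);k=float(d['k1'])
    pts=cv2.undistortPoints(np.array([[[u,v]]],float),K,np.array([k,0,0,0,0]))[0,0]
    return np.array(d['rotation'])@np.array([pts[0],pts[1],1.])
def onz(d,u,v,z):
    w=ray(d,u,v);e=np.array(d['eye']);return e+w*(z-e[2])/w[2]
def proj(d,P):
    q=np.array(d['rotation']).T@(np.array(P)-np.array(d['eye']));x=q[:2]/q[2];x=x*(1+float(d['k1'])*(x@x))
    K=np.array(d['camera_matrix']);return K[:2,:2]@x+K[:2,2]
def st():
    s=sense();print('t',round(s['time_s'],2),'p',np.round(s['tcp_pos'],4),'F',np.round(s['wrist_force'],1),'w',round(s['gripper_width'],3),'j',np.round(s['joints'],1));return s
E
python3 - <<'E'
from h import *
s=st();print(np.round(s['ee_rot'],3),r.grasp_offset)
for n in ('scene','side','wrist'):
    d=shot(n,n+'0');print(n,np.round(d['eye'],3),np.round(d['rotation'],2).tolist(),d['camera_matrix'][0][0],d['k1'])
E
```

```text
t 0.0 p [0.2703 0.5629 0.2215] F [-0.2 -0.2 -0.3] w 0.995 j [ 79.2  22.1   0.4  -0.  -68.4 -14.8]
[[ 0.901 -0.433 -0.001]
 [-0.433 -0.901 -0.002]
 [ 0.     0.002 -1.   ]] 0.0187
scene [ 0.92  -0.606  0.738] [[0.86, 0.37, -0.35], [0.51, -0.61, 0.6], [0.01, -0.7, -0.72]] 421.464249986903 -0.12629375322510736
side [ 0.569 -1.109  0.747] [[1.0, 0.02, 0.01], [0.0, -0.55, 0.83], [0.02, -0.83, -0.55]] 521.1494021643148 -0.09203642555832102
wrist [0.332 0.532 0.384] [[-0.43, -0.87, -0.23], [-0.9, 0.42, 0.11], [0.0, 0.25, -0.97]] 299.527670919479 -0.007005760913827375
```

View pics/scene0.png

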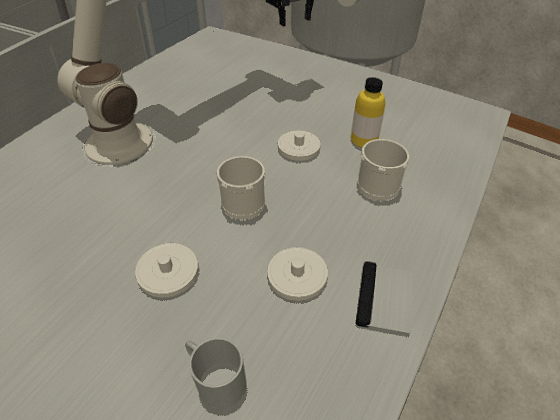

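View pics/side0.png

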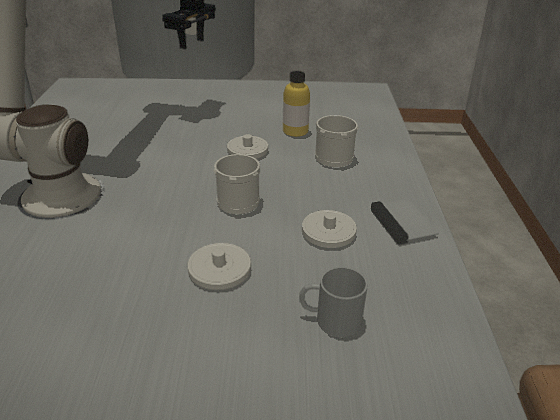

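View pics/wrist0.png

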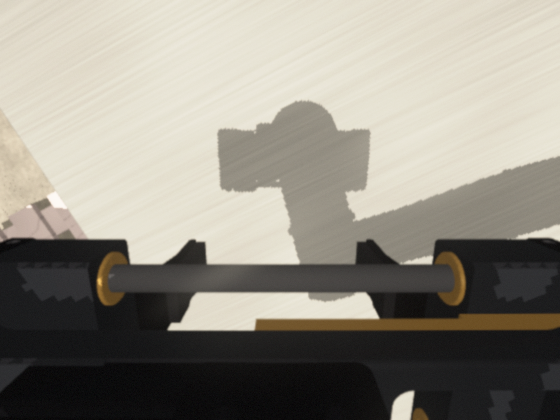

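```bash
python3 - <<'E'
from h import *
for n,ps in (('scene',[(167,250),(180,285),(120,330),(298,255),(330,330),(299,155),(330,160),(242,205),(240,167),(383,150),(383,185)]),('side',[(220,255),(150,255),(330,235),(247,150),(200,150),(238,195),(238,165),(336,125),(336,155)])):
    f=load(n+'0')['frame']
    hs=cv2.cvtColor(f,cv2.COLOR_RGB2HSV)
    for u,v in ps: print(n,u,v,f[v,u],hs[v,u])
a=load('scene0')['frame'][:,:,::-1]; b=load('side0')['frame'][:,:,::-1]
z=lambda f,x,y,w,h,s:cv2.resize(f[y:y+h,x:x+w],None,fx=s,fy=s,interpolation=cv2.INTER_CUBIC)
cv2.imwrite('pics/za.png',z(a,120,110,300,200,2.6)); cv2.imwrite('pics/zb.png',z(b,170,100,200,200,3))
E
```

```text
scene 167 250 [192 184 162] [ 22  40 192]
scene 180 285 [183 175 154] [ 22  40 183]
scene 120 330 [159 155 141] [ 23  29 159]
scene 298 255 [191 184 163] [ 23  37 191]
scene 330 330 [158 155 140] [ 25  29 158]
scene 299 155 [189 181 159] [ 22  40 189]
scene 330 160 [159 154 140] [ 22  30 159]
scene 242 205 [126 120 104] [ 22  45 126]
scene 240 167 [127 121 104] [ 22  46 127]
scene 383 150 [124 118 101] [ 22  47 124]
scene 383 185 [126 121 104] [ 23  45 126]
side 220 255 [159 156 141] [ 25  29 159]
side 150 255 [126 127 120] [ 34  14 127]
side 330 235 [154 150 137] [ 23  28 154]
side 247 150 [155 148 138] [ 18  28 155]
side 200 150 [127 127 118] [ 30  18 127]
side 238 195 [108 106  95] [ 25  31 108]
side 238 165 [112 109 100] [ 23  27 112]
side 336 125 [110 106  97] [ 21  30 110]
side 336 155 [107 105  94] [ 25  31 107]
```

View pics/za.png

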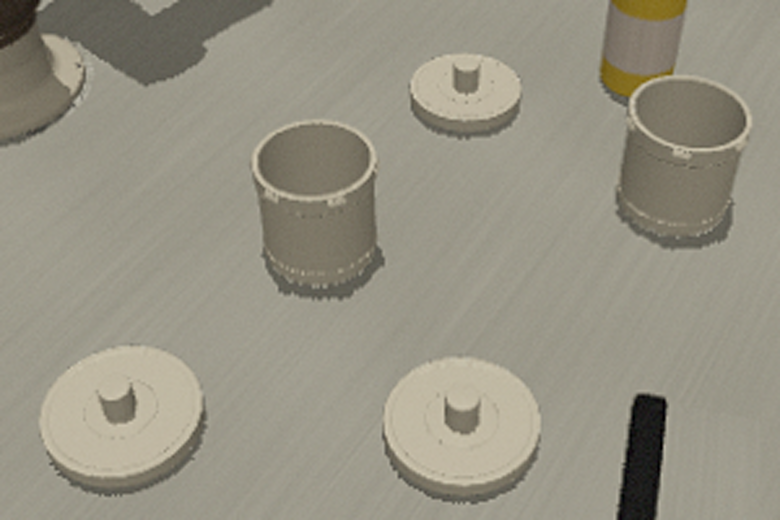

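View pics/zb.png

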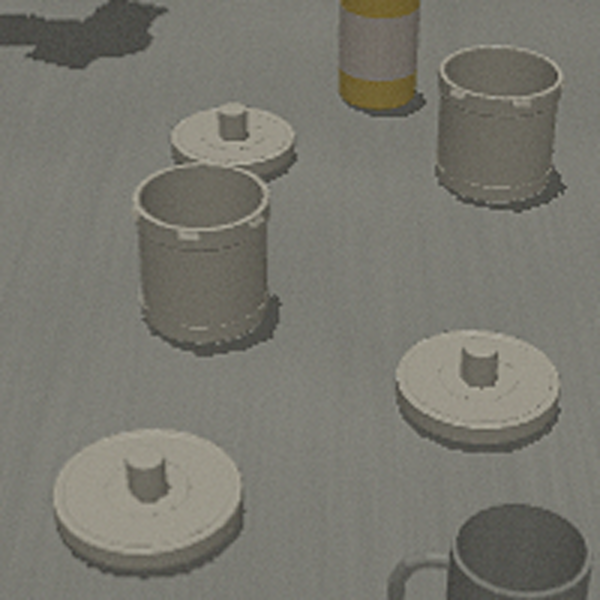

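```bash
cat >> h.py <<'E'
from scipy.optimize import least_squares
def circ(d,c0,z,R0,lo,S=4,band=0.012,win=45,show=None):
    """bright region near c0(px): outer contour -> plane z -> robust circle"""
    u0,v0=c0
    f=d['frame'].astype(np.float32)[:,:,0]
    x0,y0=max(u0-win,0),max(v0-win,0)
    g=cv2.resize(f[y0:v0+win,x0:u0+win],None,fx=S,fy=S,interpolation=cv2.INTER_CUBIC)
    g=cv2.GaussianBlur(g,(0,0),2)
    m=(g>lo).astype(np.uint8)
    cs,_=cv2.findContours(m,cv2.RETR_EXTERNAL,cv2.CHAIN_APPROX_NONE)
    c=max(cs,key=lambda c:cv2.boundingRect(c)[2]*cv2.boundingRect(c)[3])[:,0,:]
    px=(c+.5)/S-.5+[x0,y0]
    P=np.array([onz(d,*p,z)[:2] for p in px])
    q=least_squares(lambda q:np.hypot(P[:,0]-q[0],P[:,1]-q[1])-q[2],[*onz(d,u0,v0,z)[:2],R0],loss='soft_l1',f_scale=.001).x
    res=np.hypot(P[:,0]-q[0],P[:,1]-q[1])-q[2]
    return q,np.mean(abs(res)<.002),len(P)
E
python3 - <<'E'
from h import *
d=load('scene0');e=load('side0')
for n,a in (('A far-left',(299,145)),('B near',(167,268)),('C',(298,271))):
    for lo in(166,170,175): print(n,lo,[np.round(x,4) for x in circ(d,a,.023,.063,lo,win=38)])
for n,a in (('A',(247,147)),('B',(219,264)),('C',(329,228))):
    for lo in (138,142,146): print('side',n,lo,[np.round(x,4) for x in circ(e,a,.023,.063,lo,win=38)])
for n,a in (('near',(242,175)),('far',(385,155))):
    for lo in (160,167,172): print('can',n,lo,[np.round(x,4) for x in circ(d,a,.11,.056,lo,win=27)])
for n,a in (('near',(238,166)),('far',(336,126))):
    for lo in (135,140,145): print('can side',n,lo,[np.round(x,4) for x in circ(e,a,.11,.056,lo,win=26)])
E
```

```text
A far-left 166 [array([0.4707, 0.2472, 0.0599]), np.float64(0.9975), np.int64(400)]
A far-left 170 [array([0.4707, 0.2471, 0.0594]), np.float64(0.9975), np.int64(395)]
A far-left 175 [array([0.4708, 0.2469, 0.0587]), np.float64(1.0), np.int64(394)]
B near 166 [array([ 0.4437, -0.2758,  0.0659]), np.float64(1.0), np.int64(642)]
B near 170 [array([ 0.4438, -0.2759,  0.0656]), np.float64(1.0), np.int64(640)]
B near 175 [array([ 0.444 , -0.276 ,  0.0651]), np.float64(1.0), np.int64(634)]
C 166 [array([ 0.6846, -0.1395,  0.0629]), np.float64(1.0), np.int64(624)]
C 170 [array([ 0.6847, -0.1397,  0.0626]), np.float64(1.0), np.int64(621)]
C 175 [array([ 0.6848, -0.1399,  0.0622]), np.float64(1.0), np.int64(617)]
side A 138 [array([0.4656, 0.2441, 0.0599]), np.float64(0.7581), np.int64(372)]
side A 142 [array([0.4656, 0.244 , 0.0592]), np.float64(0.7806), np.int64(360)]
side A 146 [array([0.4657, 0.2433, 0.0576]), np.float64(0.5222), np.int64(517)]
side B 138 [array([ 0.4402, -0.2787,  0.0656]), np.float64(1.0), np.int64(602)]
side B 142 [array([ 0.4402, -0.2789,  0.0651]), np.float64(1.0), n
[... 651 characters left out ...]
7), np.int64(483)]
can far 167 [array([0.7252, 0.2197, 0.0577]), np.float64(0.881), np.int64(479)]
can far 172 [array([0.725 , 0.2194, 0.0558]), np.float64(0.8336), np.int64(709)]
can side near 135 [array([ 0.4608, -0.0096,  0.0626]), np.float64(0.1742), np.int64(1062)]
can side near 140 [array([ 0.4595, -0.0222,  0.0531]), np.float64(0.6199), np.int64(442)]
can side near 145 [array([0.4759, 0.073 , 0.0447]), np.float64(0.3885), np.int64(417)]
can side far 135 [array([0.721 , 0.2183, 0.0555]), np.float64(0.621), np.int64(219)]
can side far 140 [array([0.7194, 0.2186, 0.0568]), np.float64(0.9124), np.int64(137)]
can side far 145 [array([0.7189, 0.2182, 0.0571]), np.float64(1.0), np.int64(68)]
```

```bash
python3 - <<'E'
from h import *
d=load('wrist0');s=sense();R=np.array(s['ee_rot']);p=np.array(s['tcp_pos'])
print('cam in tool',R.T@(np.array(d['eye'])-p), np.round(R.T@np.array(d['rotation']),3).tolist())
for x in (0,.03,.06,.09,.12,.15): print(x,proj(d,p+R@[x,0,.2]),proj(d,p+R@[x,0,.1]))
sc=load('scene0');e=load('side0')
print('bottle cap top', onz(sc,374,84,.194),onz(e,297,76,.194))
print('mug rim',onz(sc,217,359,.1),onz(e,342,283,.1))
# knob tops
for n,i,c in (('s',sc,(300,133)),('s',sc,(165,257)),('s',sc,(298,261)),('e',e,(248,137)),('e',e,(219,253)),('e',e,(330,217))): print(n,np.round(onz(i,*c,.052),4))
E
```

```text
cam in tool [ 0.06886261  0.00185347 -0.16256041] [[-0.001, -0.968, -0.251], [1.0, -0.002, 0.0], [-0.0, -0.251, 0.968]]
0 [279.12913761 193.13369626] [278.62249453 213.76961744]
0.03 [279.06096884 168.61210781] [278.51476358 180.83699264]
0.06 [278.99007971 143.05801402] [278.40114288 145.98748883]
0.09 [278.91632822 116.4131761 ] [278.28121007 109.07048734]
0.12 [278.83956513  88.61578816] [278.15451393  69.92246932]
0.15 [278.75963403  59.60035268] [278.02057545  28.36641489]
bottle cap top [0.62102093 0.37084655 0.194     ] [0.60844304 0.35842694 0.194     ]
mug rim [ 0.68731192 -0.40838457  0.1       ] [ 0.68122192 -0.41790103  0.1       ]
s [0.4713 0.252  0.052 ]
s [ 0.4453 -0.2718  0.052 ]
s [ 0.6843 -0.1375  0.052 ]
e [0.4694 0.2362 0.052 ]
e [ 0.4429 -0.2836  0.052 ]
e [ 0.6807 -0.15    0.052 ]
```

Call:
servo_tool(
  deltas=[
    {"slide": [0, 0, 0], "spin": -0.8},
    {"slide": [0, 0, 0], "spin": -0.8},
    {"slide": [0, 0, 0], "spin": -0.8},
    {"slide": [0, 0, 0], "spin": -0.8},
  ],
  gripper=0,
)

```text
time_s: 0.55
tcp_pos: [0.27, 0.562, 0.2197]
ee_rot: [[1.0, 0.015, -0.002], [0.015, -1.0, -0.005], [-0.002, 0.005, -1.0]]
wrist_force: [0.8, 0.0, 0.8]
gripper_width: 1.003
```

Call:
servo_tool(
  deltas=[
    {"slide": [0.47, 1, 0], "spin": 0.1},
    {"slide": [0.47, 1, 0], "spin": 0},
    {"slide": [0.47, 1, 0], "spin": 0},
    {"slide": [0.47, 1, 0], "spin": 0},
    {"slide": [0.47, 1, 0], "spin": 0},
    {"slide": [0.47, 1, 0], "spin": 0},
    {"slide": [0.47, 1, 0], "spin": 0},
    {"slide": [0.47, 1, 0], "spin": 0},
    {"slide": [0.47, 1, 0], "spin": 0},
    {"slide": [0.47, 1, 0], "spin": 0},
  ],
)

```text
time_s: 1.55
tcp_pos: [0.3899, 0.3042, 0.2168]
ee_rot: [[1.0, 0.009, -0.006], [0.009, -1.0, -0.012], [-0.006, 0.011, -1.0]]
wrist_force: [0.5, -0.0, -0.5]
gripper_width: 0.998
```

Call:
servo_tool(
  deltas=[
    {"slide": [0.45, 1, 0], "spin": 0},
    {"slide": [0.45, 0.8, 0], "spin": 0},
    {"slide": [0.3, 0.5, 0], "spin": 0},
    {"slide": [0, 0, 0], "spin": 0},
  ],
)

```text
time_s: 1.95
tcp_pos: [0.4212, 0.2411, 0.2166]
ee_rot: [[1.0, 0.004, -0.008], [0.004, -1.0, -0.013], [-0.008, 0.013, -1.0]]
wrist_force: [-0.4, 0.1, 0.6]
gripper_width: 0.999
```

```bash
python3 - <<'E'
from h import *
st();d=shot('wrist','w1')
E
```

```text
t 1.95 p [0.4212 0.2411 0.2166] F [-0.4  0.1  0.6] w 0.999 j [ 49.1   9.  -18.6   0.2 -63.2  41.1]
```

View pics/w1.png

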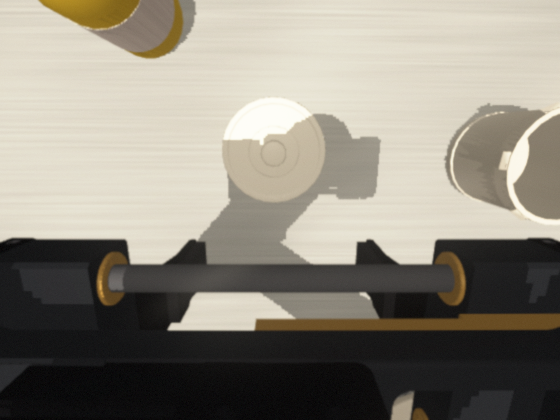

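```bash
python3 - <<'E'
from h import *
d=load('w1')
print(onz(d,273,153,.052),onz(d,274,150,.023))
for p in ((222.5,150),(325,150),(274,98),(274,202)): print(onz(d,*p,.023))
f=d['frame'][85:215,210:340,::-1];cv2.imwrite('pics/z1.png',cv2.resize(f,None,fx=4.5,fy=4.5,interpolation=cv2.INTER_CUBIC))
E
```

```text
[0.46947523 0.24549583 0.052     ] [0.4710397  0.24465293 0.023     ]
[0.47091745 0.30447424 0.023     ]
[0.47119075 0.18515237 0.023     ]
[0.52795213 0.24450576 0.023     ]
[0.40897006 0.24481687 0.023     ]
```

View pics/z1.png

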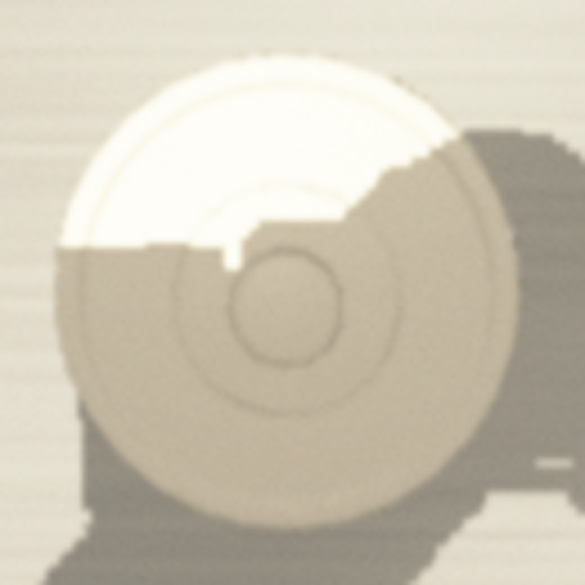

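Call:
servo_tool(
  deltas=[
    {"slide": [0.7, -0.1, 0.5], "spin": 0},
    {"slide": [0.7, -0.1, 0.8], "spin": 0},
    {"slide": [0.6, -0.06, 1], "spin": 0},
    {"slide": [0, 0, 1], "spin": 0},
    {"slide": [0, 0, 1], "spin": 0},
    {"slide": [0, 0, 0.8], "spin": 0},
    {"slide": [0, 0, 0.4], "spin": 0},
    {"slide": [0, 0, 0], "spin": 0},
  ],
)

```text
time_s: 2.8
tcp_pos: [0.4711, 0.2538, 0.0743]
ee_rot: [[1.0, 0.012, -0.005], [0.011, -1.0, -0.009], [-0.005, 0.009, -1.0]]
wrist_force: [0.4, -0.5, -0.0]
gripper_width: 1.002
```

Call:
servo_tool(
  deltas=[
    {"slide": [-0.03, 0.2, 0.4], "spin": 0},
    {"slide": [0, 0.12, 0.4], "spin": 0},
    {"slide": [0, 0, 0.4], "spin": 0},
    {"slide": [0, 0, 0.3], "spin": 0},
    {"slide": [0, 0, 0], "spin": 0},
  ],
)

```text
time_s: 3.3
tcp_pos: [0.4715, 0.2467, 0.0366]
ee_rot: [[1.0, 0.013, -0.001], [0.013, -1.0, -0.005], [-0.001, 0.005, -1.0]]
wrist_force: [-1.0, 0.0, -0.5]
gripper_width: 1.003
```

```bash
python3 - <<'E'
from h import *
s=st();print(np.round(s['ee_rot'],4));d=shot('wrist','w2')
E
```

```text
t 3.3 p [0.4715 0.2467 0.0366] F [-1.   0.  -0.5] w 1.003 j [ 45.2  25.5 -25.6   0.3 -39.2  45.3]
[[ 9.999e-01  1.280e-02 -5.000e-04]
 [ 1.280e-02 -9.999e-01 -5.300e-03]
 [-6.000e-04  5.300e-03 -1.000e+00]]
```

View pics/w2.png

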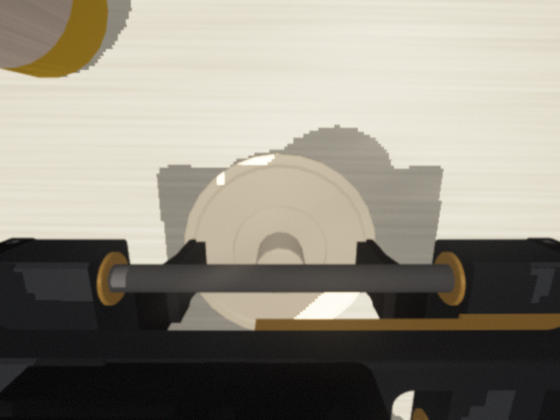

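Call:
servo_tool(
  deltas=[
    {"slide": [-0.04, 0, 0.25], "spin": 0.0},
    {"slide": [0, 0, 0.05], "spin": 0},
    {"slide": [0, 0, 0], "spin": 0},
  ],
)

```text
time_s: 3.65
tcp_pos: [0.4714, 0.2475, 0.0297]
ee_rot: [[1.0, 0.013, 0.002], [0.013, -1.0, -0.004], [0.002, 0.004, -1.0]]
wrist_force: [0.1, -0.8, -0.1]
gripper_width: 1.003
```

Call:
servo_tool(
  deltas=[
    {"slide": [0, 0, 0], "spin": 0},
    {"slide": [0, 0, 0], "spin": 0},
    {"slide": [0, 0, 0], "spin": 0},
    {"slide": [0, 0, 0], "spin": 0},
    {"slide": [0, 0, 0], "spin": 0},
    {"slide": [0, 0, 0], "spin": 0},
  ],
  gripper=255,
)

```text
time_s: 4.25
tcp_pos: [0.4719, 0.248, 0.0305]
ee_rot: [[1.0, 0.013, 0.003], [0.014, -1.0, -0.002], [0.003, 0.002, -1.0]]
wrist_force: [-0.0, 0.3, -0.1]
gripper_width: 0.539
```

Call:
servo_tool(
  deltas=[
    {"slide": [0, 0, 0], "spin": 0},
    {"slide": [0, 0, 0], "spin": 0},
    {"slide": [0, 0, 0], "spin": 0},
    {"slide": [0, 0, 0], "spin": 0},
    {"slide": [0, 0, 0], "spin": 0},
  ],
)

```text
time_s: 4.75
tcp_pos: [0.4718, 0.2479, 0.0305]
ee_rot: [[1.0, 0.013, 0.003], [0.013, -1.0, -0.002], [0.003, 0.002, -1.0]]
wrist_force: [-0.1, 0.1, 0.0]
gripper_width: 0.315
```

Call:
servo_tool(
  deltas=[
    {"slide": [0, 0, -0.3], "spin": 0},
    {"slide": [0, 0, -0.8], "spin": 0},
    {"slide": [0, 0, -1], "spin": 0},
    {"slide": [0, 0, -1], "spin": 0},
    {"slide": [0, 0, -1], "spin": 0},
    {"slide": [0, 0, -1], "spin": 0},
    {"slide": [0, 0, -0.5], "spin": 0},
    {"slide": [0, 0, 0], "spin": 0},
  ],
)

```text
time_s: 5.55
tcp_pos: [0.4702, 0.2472, 0.1776]
ee_rot: [[1.0, 0.013, 0.001], [0.013, -1.0, -0.004], [0.001, 0.004, -1.0]]
wrist_force: [-0.0, 0.6, -1.1]
gripper_width: 0.311
```

```bash
python3 - <<'E'
from h import *
s=st();print(np.round(s['ee_rot'],4));d=shot('wrist','w3')
E
```

```text
t 5.55 p [0.4702 0.2472 0.1776] F [-0.   0.6 -1.1] w 0.311 j [ 45.4  15.2 -16.6   0.2 -58.3  45.2]
[[ 9.999e-01  1.270e-02  7.000e-04]
 [ 1.270e-02 -9.999e-01 -4.100e-03]
 [ 6.000e-04  4.100e-03 -1.000e+00]]
```

View pics/w3.png

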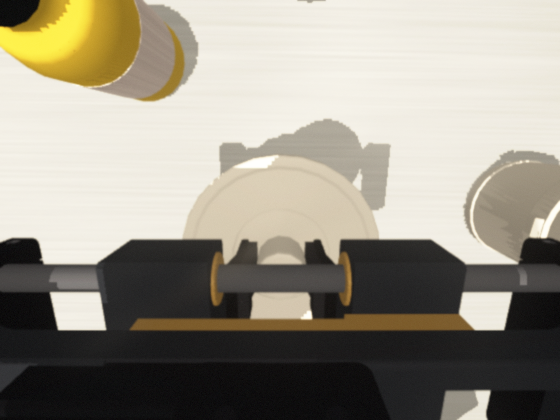

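Call:
servo_tool(
  deltas=[
    {"slide": [-0.2, 0.3, -0.6], "spin": 0},
    {"slide": [-0.4, 0.8, -0.6], "spin": 0},
    {"slide": [-0.4, 1, -0.5], "spin": 0},
    {"slide": [-0.4, 1, -0.5], "spin": 0},
    {"slide": [-0.4, 1, -0.5], "spin": 0},
    {"slide": [-0.4, 1, -0.5], "spin": 0},
    {"slide": [-0.4, 1, -0.4], "spin": 0},
    {"slide": [-0.4, 1, -0.4], "spin": 0},
    {"slide": [-0.4, 1, -0.4], "spin": 0},
    {"slide": [-0.4, 1, -0.3], "spin": 0},
  ],
)

```text
time_s: 6.6
tcp_pos: [0.3685, 0.0101, 0.2885]
ee_rot: [[1.0, 0.016, -0.026], [0.015, -1.0, -0.019], [-0.026, 0.018, -0.999]]
wrist_force: [0.3, 0.6, 0.2]
gripper_width: 0.313
```

Call:
servo_tool(
  deltas=[
    {"slide": [-0.4, 1, -0.2], "spin": 0},
    {"slide": [-0.2, 0.6, 0], "spin": 0},
    {"slide": [0, 0.1, 0], "spin": 0},
    {"slide": [0, 0, 0], "spin": 0},
  ],
)

```text
time_s: 7.0
tcp_pos: [0.3504, -0.0363, 0.2923]
ee_rot: [[0.999, 0.012, -0.031], [0.011, -1.0, -0.019], [-0.031, 0.019, -0.999]]
wrist_force: [-0.1, -0.2, -1.0]
gripper_width: 0.314
```

```bash
python3 - <<'E'
from h import *
s=st();print(np.round(s['ee_rot'],4));d=shot('wrist','w4')
E
```

```text
t 7.0 p [ 0.3504 -0.0363  0.2923] F [-0.1 -0.2 -1. ] w 0.314 j [ 21.4  -8.2 -25.    0.4 -75.2  69.1]
[[ 0.9995  0.0115 -0.0305]
 [ 0.011  -0.9998 -0.019 ]
 [-0.0307  0.0186 -0.9994]]
```

View pics/w4.png

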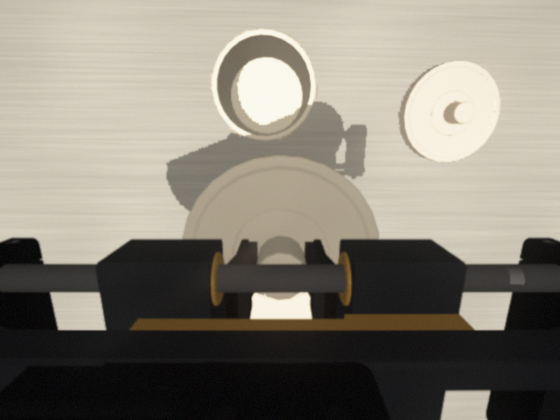

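```bash
python3 - <<'E'
from h import *
d=load('w4')
f=d['frame'][20:150,200:330,::-1];cv2.imwrite('pics/z4.png',cv2.resize(f,None,fx=4.5,fy=4.5,interpolation=cv2.INTER_CUBIC))
f=d['frame'][145:245,175:390,::-1];cv2.imwrite('pics/z4b.png',cv2.resize(f,None,fx=3.5,fy=3.5,interpolation=cv2.INTER_CUBIC))
E
```

```text
(no output)
```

View pics/z4.png

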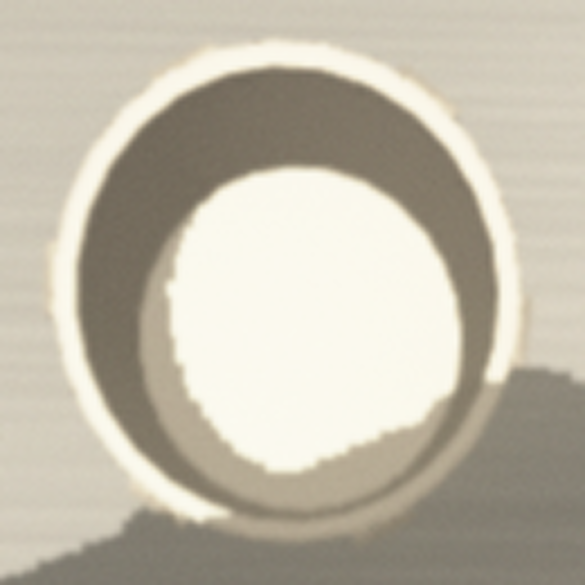

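View pics/z4b.png

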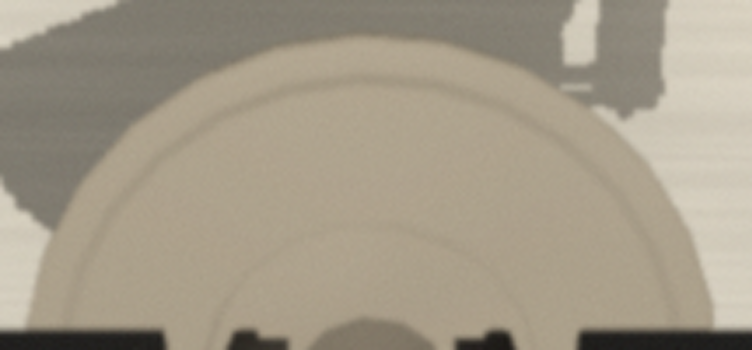

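```bash
cat >> h.py <<'E'
def fit(P,R=None):
    P=np.array(P)
    if R is None: q=least_squares(lambda q:np.hypot(P[:,0]-q[0],P[:,1]-q[1])-q[2],[*P.mean(0),.06]).x
    else: q=least_squares(lambda q:np.hypot(P[:,0]-q[0],P[:,1]-q[1])-R,P.mean(0)).x
    return q, np.round(1e3*(np.hypot(*(P-q[:2]).T)-(q[2] if R is None else R)),1)
def un(p,s,x0,y0): return ((p[0]+.5)/s-.5+x0,(p[1]+.5)/s-.5+y0)
# tool-frame camera constants
CT=np.array([0.06886,0.00185,-0.16256])
def tool_pt(d,s,u,v,zt):
    R=np.array(s['ee_rot']);w=R.T@ray(d,u,v);c=R.T@(np.array(d['eye'])-np.array(s['tcp_pos']));return c+w*(zt-c[2])/w[2]
E
python3 - <<'E'
from h import *
d=load('w4');s=sense();R=np.array(s['ee_rot']);p=np.array(s['tcp_pos'])
print('cam tool',R.T@(d['eye']-p))
inner=[(285,66),(78,285),(498,285),(300,514)]; outer=[(285,42),(57,285),(520,290),(310,541)]
for nm,l in(('in',inner),('out',outer)): print(nm,fit([onz(d,*un(q,4.5,200,20),.11)[:2] for q in l]))
lid=[(30,328),(55,230),(130,128),(210,77),(365,37),(545,78),(640,150),(713,320)]
T=[tool_pt(d,s,*un(q,3.5,175,145),.0075)[:2] for q in lid]
print(fit(T),fit(T,.0605))
E
```

```text
cam tool [ 0.06798473  0.00201263 -0.16283924]
in (array([ 0.4632571 , -0.02240555,  0.04925633]), array([-0.2,  0.2,  0.2, -0.2]))
out (array([ 0.46235052, -0.02254977,  0.05465126]), array([ 0.1, -0.1, -0.1,  0.1]))
(array([-0.00237849,  0.0022575 ,  0.05983935]), array([-0. ,  0.2,  0.2, -0.4, -0.2,  0.1,  0.5, -0.3])) (array([-0.00322967,  0.00230641]), array([-0.5,  0. ,  0.2, -0.3, -0. ,  0.2,  0.4, -0.8]))
```

Call:
servo_tool(
  deltas=[
    {"slide": [0.4, -0.1, 0.2], "spin": 0.05},
    {"slide": [0.7, -0.1, 0.5], "spin": 0.05},
    {"slide": [0.8, -0.1, 0.6], "spin": 0},
    {"slide": [0.8, -0.1, 0.6], "spin": 0},
    {"slide": [0.8, -0.1, 0.6], "spin": 0},
    {"slide": [0.6, 0, 0.5], "spin": 0},
    {"slide": [0.3, 0, 0.2], "spin": 0},
    {"slide": [0, 0, 0], "spin": 0},
  ],
)

```text
time_s: 7.85
tcp_pos: [0.4675, -0.0178, 0.1991]
ee_rot: [[0.999, 0.004, -0.036], [0.004, -1.0, -0.02], [-0.036, 0.02, -0.999]]
wrist_force: [-0.4, -0.0, -0.5]
gripper_width: 0.315
```

Call:
servo_tool(
  deltas=[
    {"slide": [-0.04, 0.08, 0.2], "spin": 0},
    {"slide": [0, 0, 0.2], "spin": 0},
    {"slide": [0, 0, 0.2], "spin": 0},
    {"slide": [0, 0, 0.2], "spin": 0},
    {"slide": [0, 0, 0], "spin": 0},
  ],
)

```text
time_s: 8.35
tcp_pos: [0.4648, -0.0198, 0.1789]
ee_rot: [[0.999, 0.005, -0.034], [0.005, -1.0, -0.019], [-0.034, 0.019, -0.999]]
wrist_force: [-0.8, -0.3, -1.7]
gripper_width: 0.313
```

```bash
python3 - <<'E'
from h import *
s=st();print(np.round(s['ee_rot'],4));d=shot('side','s5');d=shot('scene','c5')
a=load('s5')['frame'][90:240,160:330,::-1];cv2.imwrite('pics/z5.png',cv2.resize(a,None,fx=4,fy=4,interpolation=cv2.INTER_CUBIC))
E
```

```text
t 8.35 p [ 0.4648 -0.0198  0.1789] F [-0.8 -0.3 -1.7] w 0.313 j [ 18.    9.7 -23.9   0.5 -58.6  72. ]
[[ 0.9994  0.0053 -0.0336]
 [ 0.0047 -0.9998 -0.0191]
 [-0.0337  0.0189 -0.9993]]
```

View pics/z5.png

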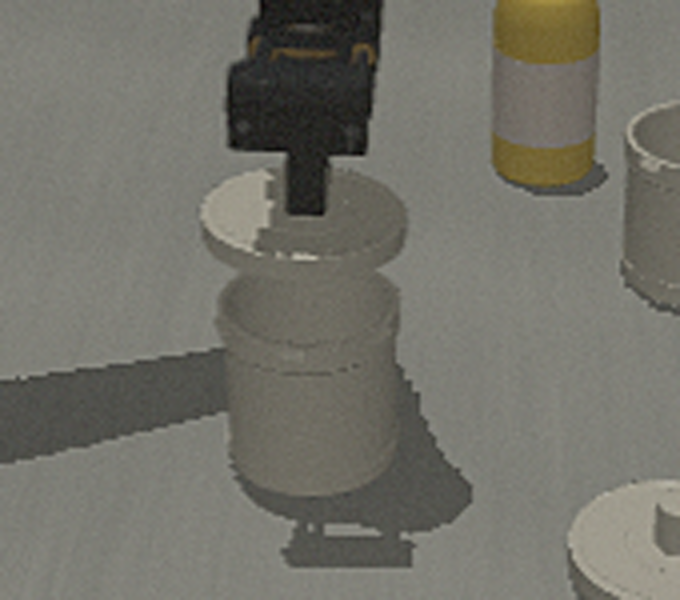

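View pics/c5.png

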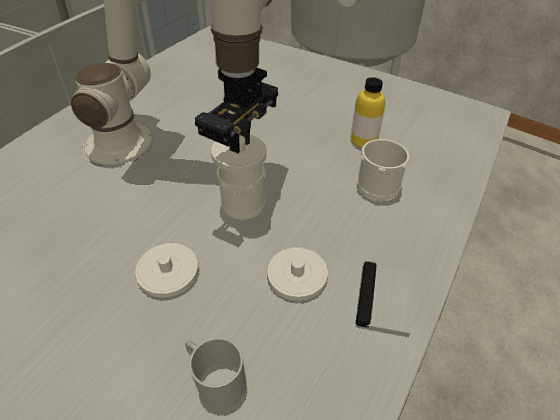

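Call:
servo_tool(
  deltas=[
    {"slide": [0.06, 0, 0.3], "spin": 0},
    {"slide": [0.04, 0, 0.3], "spin": 0},
    {"slide": [0.02, 0, 0.3], "spin": 0},
    {"slide": [0, 0, 0.2], "spin": 0},
    {"slide": [0, 0, 0], "spin": 0},
  ],
)

```text
time_s: 8.95
tcp_pos: [0.4678, -0.0203, 0.1499]
ee_rot: [[0.999, 0.005, -0.031], [0.005, -1.0, -0.019], [-0.031, 0.019, -0.999]]
wrist_force: [-0.1, 0.5, -1.1]
gripper_width: 0.314
```

Call:
servo_tool(
  deltas=[
    {"slide": [-0.03, 0, 0.15], "spin": 0},
    {"slide": [0, 0, 0.15], "spin": 0},
    {"slide": [0, 0, 0.1], "spin": 0},
    {"slide": [0, 0, 0], "spin": 0},
  ],
)

```text
time_s: 9.35
tcp_pos: [0.4668, -0.0205, 0.139]
ee_rot: [[0.999, 0.005, -0.031], [0.005, -1.0, -0.019], [-0.032, 0.019, -0.999]]
wrist_force: [-0.7, -0.0, -0.4]
gripper_width: 0.312
```

Call:
servo_tool(
  deltas=[
    {"slide": [0, 0, 0.12], "spin": 0},
    {"slide": [0, 0, 0.12], "spin": 0},
    {"slide": [0, 0, 0], "spin": 0},
  ],
)

```text
time_s: 9.65
tcp_pos: [0.4666, -0.0204, 0.1329]
ee_rot: [[0.999, 0.005, -0.031], [0.005, -1.0, -0.018], [-0.031, 0.018, -0.999]]
wrist_force: [-0.1, -0.7, -0.7]
gripper_width: 0.313
```

Call:
servo_tool(
  deltas=[
    {"slide": [0, 0, 0.1], "spin": 0},
    {"slide": [0, 0, 0.1], "spin": 0},
    {"slide": [0, 0, 0], "spin": 0},
  ],
)

```text
time_s: 9.95
tcp_pos: [0.4669, -0.0199, 0.1287]
ee_rot: [[1.0, 0.005, -0.03], [0.005, -1.0, -0.017], [-0.03, 0.017, -0.999]]
wrist_force: [-1.5, 0.7, 0.9]
gripper_width: 0.313
```

Call:
servo_tool(
  deltas=[
    {"slide": [0, 0, 0.15], "spin": 0},
    {"slide": [0, 0, 0.15], "spin": 0},
    {"slide": [0, 0, 0.15], "spin": 0},
  ],
)

```text
time_s: 10.25
tcp_pos: [0.4668, -0.0212, 0.1221]
ee_rot: [[1.0, 0.008, -0.029], [0.007, -1.0, -0.021], [-0.03, 0.021, -0.999]]
wrist_force: [-10.8, 0.9, 32.5]
gripper_width: 0.311
```

```bash
python3 - <<'E'
from h import *
s=st()
for n,t,(x,y,w,h) in (('side','s6',(180,100,120,125)),('scene','c6',(190,110,110,115))):
    d=shot(n,t);a=d['frame'][y:y+h,x:x+w,::-1];cv2.imwrite(f'pics/z{t}.png',cv2.resize(a,None,fx=5,fy=4.8,interpolation=cv2.INTER_CUBIC))
E
```

```text
t 10.25 p [ 0.4668 -0.0212  0.1221] F [-10.8   0.9  32.5] w 0.311 j [ 17.8  13.7 -28.4   0.8 -49.9  72.1]
```

View pics/zs6.png

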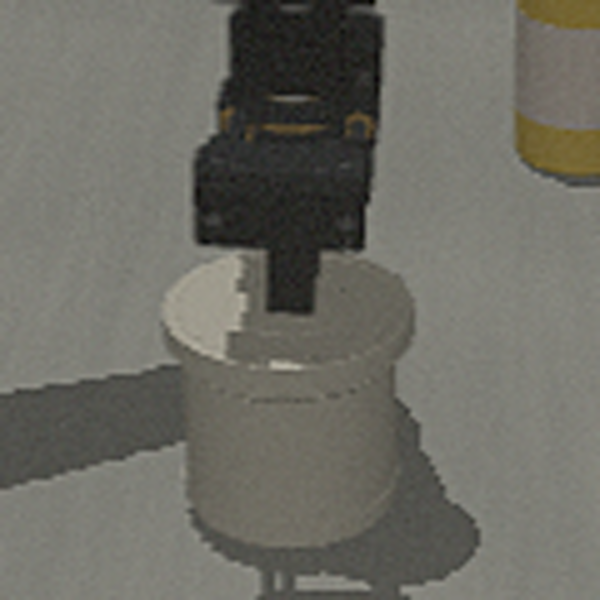

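View pics/zc6.png

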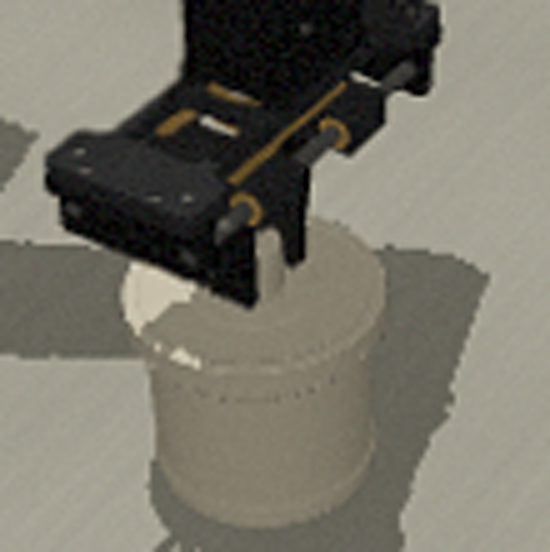

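Call:
servo_tool(
  deltas=[
    {"slide": [0, 0, -0.08], "spin": 0},
    {"slide": [0, 0, 0], "spin": 0},
  ],
)

```text
time_s: 10.55
tcp_pos: [0.4662, -0.0214, 0.1239]
ee_rot: [[1.0, 0.007, -0.029], [0.006, -1.0, -0.02], [-0.029, 0.02, -0.999]]
wrist_force: [-0.7, -0.0, -5.2]
gripper_width: 0.312
```

Call:
servo_tool(
  deltas=[
    {"slide": [0, 0, 0], "spin": 0},
    {"slide": [0, 0, 0], "spin": 0},
    {"slide": [0, 0, 0], "spin": 0},
    {"slide": [0, 0, 0], "spin": 0},
    {"slide": [0, 0, 0], "spin": 0},
    {"slide": [0, 0, -0.5], "spin": 0},
    {"slide": [0, 0, -1], "spin": 0},
    {"slide": [0, 0, -0.4], "spin": 0},
    {"slide": [0, 0, 0], "spin": 0},
  ],
  gripper=100,
)

```text
time_s: 11.45
tcp_pos: [0.4686, -0.0206, 0.1718]
ee_rot: [[1.0, 0.008, -0.029], [0.007, -1.0, -0.022], [-0.029, 0.021, -0.999]]
wrist_force: [0.5, -0.7, 0.6]
gripper_width: 0.605
```

```bash
python3 - <<'E'
from h import *
s=st();print(np.round(s['ee_rot'],4))
for n,t,(x,y,w,h) in (('side','s7',(180,100,120,125)),('scene','c7',(190,110,110,115))):
    d=shot(n,t);a=d['frame'][y:y+h,x:x+w,::-1];cv2.imwrite(f'pics/z{t}.png',cv2.resize(a,None,fx=5,fy=4.8,interpolation=cv2.INTER_CUBIC))
E
```

```text
t 11.45 p [ 0.4686 -0.0206  0.1718] F [ 0.5 -0.7  0.6] w 0.605 j [ 17.9  10.4 -24.3   0.8 -57.3  72.1]
[[ 0.9995  0.0081 -0.0291]
 [ 0.0074 -0.9997 -0.0217]
 [-0.0293  0.0215 -0.9993]]
```

View pics/zs7.png

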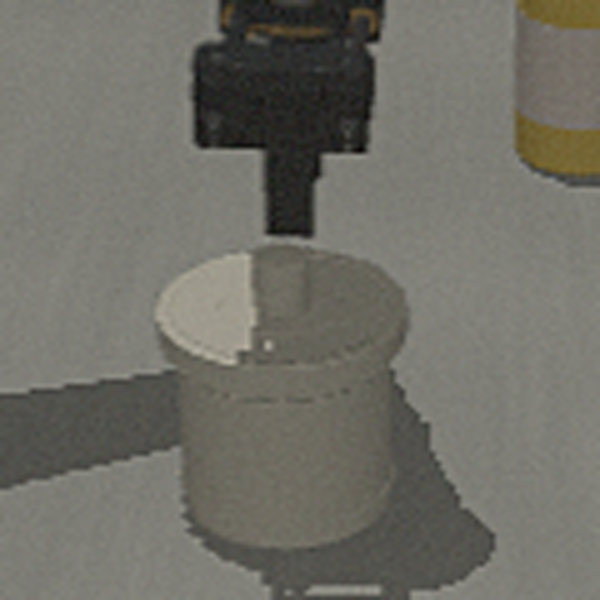

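View pics/zc7.png

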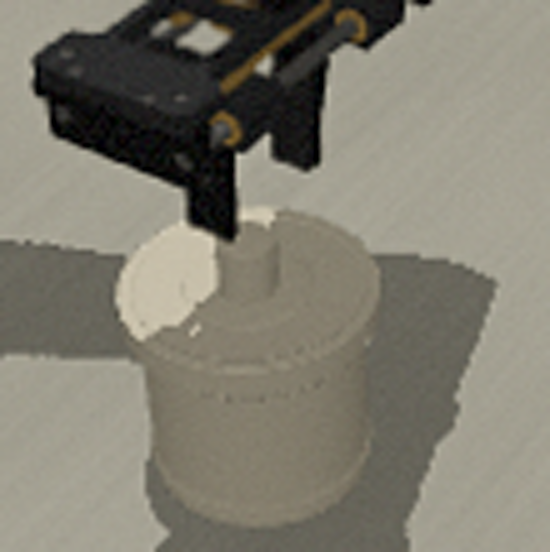

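Call:
servo_tool(
  deltas=[
    {"slide": [-0.12, 0, 0], "spin": 0},
    {"slide": [-0.06, 0, 0], "spin": 0},
    {"slide": [0, 0, 0], "spin": 0},
    {"slide": [0, 0, 0], "spin": 0},
    {"slide": [0, 0, 0], "spin": 0},
    {"slide": [0, 0, 0], "spin": 0},
    {"slide": [0, 0, 0], "spin": 0},
    {"slide": [0, 0, 0], "spin": 0},
    {"slide": [0, 0, 0], "spin": 0},
    {"slide": [0, 0, 0], "spin": 0},
  ],
  gripper=255,
)

```text
time_s: 12.55
tcp_pos: [0.4608, -0.0212, 0.1673]
ee_rot: [[0.999, 0.007, -0.038], [0.007, -1.0, -0.024], [-0.039, 0.023, -0.999]]
wrist_force: [-0.1, 1.1, -0.2]
gripper_width: 0.009
```

Call:
servo_tool(
  deltas=[
    {"slide": [0, 0, 0.3], "spin": 0},
    {"slide": [0, 0, 0.3], "spin": 0},
    {"slide": [0, 0, 0.2], "spin": 0},
    {"slide": [0, 0, 0.1], "spin": 0},
    {"slide": [0, 0, 0], "spin": 0},
    {"slide": [0, 0, 0], "spin": 0},
  ],
)

```text
time_s: 13.15
tcp_pos: [0.4603, -0.0218, 0.1448]
ee_rot: [[0.999, 0.009, -0.038], [0.008, -1.0, -0.025], [-0.038, 0.024, -0.999]]
wrist_force: [-0.5, -0.5, 0.6]
gripper_width: 0.003
```

Call:
servo_tool(
  deltas=[
    {"slide": [0.0, 0, 0.1], "spin": 0},
    {"slide": [0, 0, 0.15], "spin": 0},
    {"slide": [0, 0, 0.15], "spin": 0},
  ],
)

```text
time_s: 13.45
tcp_pos: [0.4622, -0.0223, 0.1449]
ee_rot: [[0.999, 0.014, -0.032], [0.013, -0.999, -0.029], [-0.033, 0.028, -0.999]]
wrist_force: [-10.2, 2.7, 26.6]
gripper_width: 0.004
```

Call:
servo_tool(
  deltas=[
    {"slide": [0, 0, -0.2], "spin": 0},
    {"slide": [0, 0, -0.8], "spin": 0},
    {"slide": [-0.3, -0.5, -1], "spin": 0},
    {"slide": [-0.3, -1, -1], "spin": 0},
    {"slide": [-0.3, -1, -1], "spin": 0},
    {"slide": [-0.3, -1, -1], "spin": 0},
    {"slide": [0, -1, -0.5], "spin": 0},
    {"slide": [0, -1, 0], "spin": 0},
    {"slide": [0, -1, 0], "spin": 0},
    {"slide": [0, -1, 0], "spin": 0},
  ],
)

```text
time_s: 14.45
tcp_pos: [0.433, 0.1736, 0.2818]
ee_rot: [[0.999, 0.008, -0.033], [0.007, -1.0, -0.025], [-0.033, 0.025, -0.999]]
wrist_force: [0.3, -0.1, -0.0]
gripper_width: 0.006
```

```bash
python3 - <<'E'
from h import *
s=st()
for n,t,(x,y,w,h) in (('side','s8',(180,100,120,125)),('scene','c8',(190,110,110,115))):
    d=shot(n,t);a=d['frame'][y:y+h,x:x+w,::-1];cv2.imwrite(f'pics/z{t}.png',cv2.resize(a,None,fx=5,fy=4.8,interpolation=cv2.INTER_CUBIC))
E
```

```text
t 14.45 p [0.433  0.1736 0.2818] F [ 0.3 -0.1 -0. ] w 0.006 j [ 41.8   5.2 -13.4  -0.2 -73.7  48.7]
```

View pics/zs8.png

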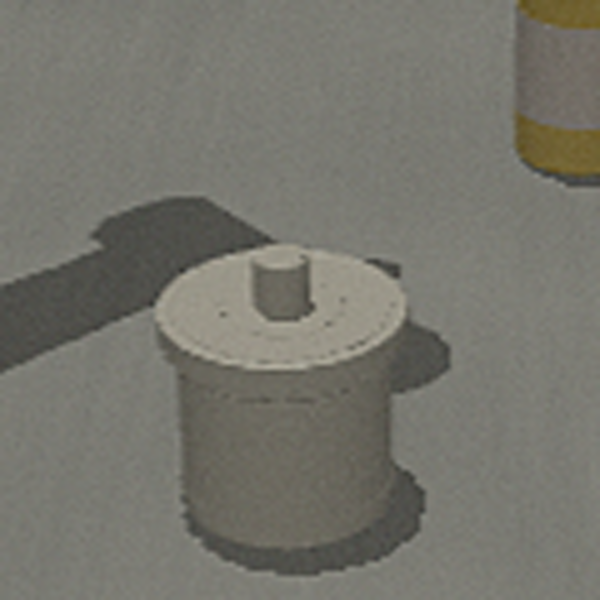

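View pics/zc8.png

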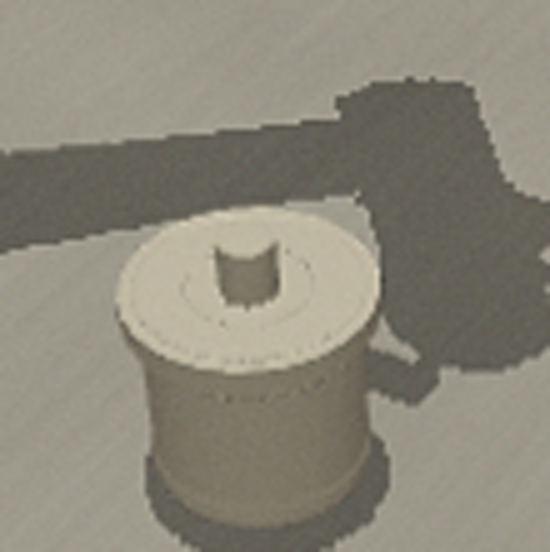

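```bash
python3 - <<'E'
from h import *
c=load('c8');e=load('s8')
print('scene',circ(c,(240,170),.115,.06,160,win=33)); 
for lo in (135,140): print('side',circ(e,(236,164),.115,.06,lo,win=30))
# tilt: contour rays in both views vs plane with normal (a,b,1) at height h, circle radius R
def cont(d,c0,win,lo,S=4):
    u0,v0=c0;g=cv2.GaussianBlur(cv2.resize(d['frame'][v0-win:v0+win,u0-win:u0+win,0].astype(np.float32),None,fx=S,fy=S,interpolation=cv2.INTER_CUBIC),(0,0),2)
    cs,_=cv2.findContours((g>lo).astype(np.uint8),0,1);k=max(cs,key=len)[:,0]
    return np.array([ray(d,*((q+.5)/S-.5+[u0-win,v0-win])) for q in k[::4]])
Rs=[cont(c,(240,170),33,165),cont(e,(236,164),30,138)];E=[c['eye'],e['eye']]
for i,n in ((0,'scene'),(1,'side')):
    def f(q):
        x,y,R,a,b=q;o=np.array([x,y,.115]);nn=np.array([a,b,1.]);w=Rs[i];t=((o-E[i])@nn)/(w@nn);P=E[i]+w*t[:,None]-o
        return np.linalg.norm(P,axis=1)-R
    q=least_squares(f,[.46,-.02,.06,0,0],loss='soft_l1',f_scale=.001).x;print(n,np.round(q,4))
E
```

```text
scene (array([ 0.46219699, -0.02125412,  0.06050777]), np.float64(0.8413001912045889), 523)
side (array([ 0.45849468, -0.02420244,  0.05957259]), np.float64(0.9232505643340858), 443)
side (array([ 0.45841973, -0.02425046,  0.05905601]), np.float64(0.927437641723356), 441)
scene [ 0.4625 -0.0215  0.06   -0.007  -0.0012]
side [ 0.4585 -0.0242  0.0587 -0.0077 -0.0115]
```

```bash
python3 - <<'E'
from h import *
st();print(r.finish_job())
E
```

```text
t 14.55 p [0.4331 0.1746 0.2811] F [-0.4 -0.1 -0.3] w 0.007 j [ 41.8   5.4 -13.4  -0.2 -73.7  48.8]
the job is handed in; nothing more can be done
None
```

The near canister is closed. The camera fits put it at about 110 mm across and the smallest of the three lids at about 121 mm. I tried that lid first and it went on, so the other two lids were never touched and still lie flat, knob up. I handed the job in at 14.6 s of the 72 s allowed.

My last checks before handing in:
- **Height:** pressing the knob top with shut fingers at about 27 N put the lid's origin about 93 mm above the table. Home is 92 mm; a lid that does not fit would stay at 100 mm or more.
- **Hold:** the lid stayed on when the gripper pulled up on it with about 5 N before letting go.
- **Level:** both camera views put its tilt at or below about 0.014 rad.
- **Canister position:** it still stands upright, and moved only about 1.5 to 3 mm.
- **Gripper:** it was well clear of everything at the end.

What disagreed or went less well:
- **Camera offset:** the scene and side cameras differ by about 4 mm in absolute position, so I aligned the lid and canister from the same wrist-camera picture.
- **Tool tilt:** the tool had drifted about 2° off vertical, so I finished with that press on the knob. It also pushed sideways with about 10 N.
- **Not re-measured:** I did not check the far canister, the bottle or the mug again at the end. The arm never touched them.

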